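# Fit the filter slide and hold the photometer lid open

## Robot

A 6-joint arm with a two-finger parallel gripper is mounted at the origin on the work surface. World frame = base frame: x ahead of the robot, y to its left, z up, the work surface at z = 0. Lengths are in m, angles in rad, forces in N, time in s.
With the tool pointing down it reaches from about 0.275 to 0.75 m from the base axis. Payload 10.2 kg.
Tool frame: the origin (TCP) lies on the front face of the gripper's body, between the roots of the fingers; the fingertips stand 73 mm ahead of it and the grasp point (between the pads) lies 54 mm ahead of it; z points along the fingers, y is the line along which they close (so a half turn about z gives the same grasp; the last joint's range is limited). The gripper opens to 85 mm and grips with 20 to 120 N. Pads are 22 mm wide; open, the fingers measure 114 mm over their backs; the gripper's body (76 mm by 85 mm) begins 54 mm behind the grasp point. The pads swing forward as they close: fully open they stand 13 mm farther back than shut.
Start: joints at [0.996, 0.313, 1.498, -0, 1.331, -0.223], TCP at [0.181, 0.493, 0.304] pointing down, gripper open.
Joint ranges: [-2.94, 2.94], [-0.97, 2.17], [0.19, 2.56], [-1.23, 4.37], [0.02, 3.11], [-2.88, 2.88]. Speed limits (rad/s): [2.39, 2.39, 3.01, 3.14, 3.14, 3.14].

## Interface

Orientations are given as a rotation vector (axis times angle).
In Python, from rig import readout, imaging, workorder gives the robot as it stands. The module is installed in compiled form; this text tells all that it offers.
- The arm moves only by the shell command python3 -m handwheel 'ROWS' [FORCE]. ROWS is JSON, a list that holds one entry, the list of rows, each a list of 5 numbers: the opening, from 0 (shut) to 1 (fully open), then the shift along the tool's x, y, z in units of 25 mm (1.0 is 25 mm), then the turn about the tool's z in units of 5 degrees (1.0 is 5 degrees). In form: [[[fingers, tx, ty, tz, yaw], ...]]. A call has 1 to 8 rows; each row is the pose to reach, as a shift and turn from the pose commanded when the call began, along the tool's axes at that moment; what a row does not reach only later rows make up. A row lasts 1/12 s, in which the tool goes at most 41.7 mm and 7.16 degrees, less where a joint would pass 70% of its speed; a pose out of reach is approached as far as the arm can. A call with a gripper value outside its range is refused whole. The fingers move at their own pace and stop on an object; FORCE is the grip in N (left out, the last holds). Time passes only in rows, so rows that repeat a pose let the fingers close. It gives the time, the measured TCP pose, the force, the opening and the grip force at its end, in the units of the state.
- readout.get_obs(): the state, without advancing time (a new reading comes with each control period).
- imaging.snapshot(name): name is "scene" or "top" or "wrist"; returns a dict with "pixels" (480x640x3 uint8, red, green, blue), "z_map" (480x640 float32, m along the optical axis (not along the pixel's ray), 0 where there is no reading), "fovy" (degrees; the focal length in pixels is half the picture's height over the tangent of half this angle, whatever the lens; pixels are square), "cx", "cy" (the principal point, pixels), "R" (3x3) and "t" (3): a world point X has camera coordinates R X + t. Camera axes: x right, y down, z forward; pixel columns grow to the right and rows downward; lengths in m; the calibration is good to about 2 mm. A picture is of the moment at which its call begins.
- workorder.finish_job(): hands the job in; it is judged then, once.
The state is a dict: "clock": time; "joint_positions": joint angles; "joint_velocities": joint speeds; "joint_torque": joint torques, N m; "eef_pos": TCP position; "tcp_rot": TCP orientation; "ft_force": force on the tool from outside, world axes, zero at the start; "wrist_torque": the same for the moment, N m; "finger_gap": opening from 0.0 (shut) to 1.0 (fully open); "finger_force": force on a finger pad.
Only numpy, scipy, OpenCV 4.12 (cv2) and the standard library are available. Lean on these libraries where they do the work, as an engineer would, in place of code of your own. Each camera call takes 0.05 s, during which the arm holds its last target. There are 200 camera calls.

## Task

Get the filter photometer ready for its samples: take the filter slide with the round glass window out of the stand (not the shorter windowless blank beside it), push it fully home in the slot on top of the photometer and let go of it. Then lift the sample-compartment lid to 45 degrees (40 to 50 will do) and finish there, still holding it steady in the fingers, because it springs shut by itself and a colleague needs both hands to load the cuvettes. Do not shift the blank, the cuvette rack, the bottle or the beaker.

Things in the scene. Friction and masses are not known exactly. Their poses are not given: they have to be found in the camera images.
- photometer: Light grey filter photometer, fixed: 240 (x) x 260 (y) mm, its flat deck 110 mm high. Origin: centre of its underside. Its +x points to the sloped front with display and keys, away from the robot; its back faces the robot. On the deck, in its frame, a black filter-slot collar at x -30, y -75 mm, and the lid, its hinge at x -104, y +50 mm.
- slot (a point): Centre of the slot's mouth, on top of a black collar (66 x 34 mm, 6 mm above the deck); axes as the photometer's. The upright slot is 39 (x) x 10.5 (y) mm, 53 mm deep; its mouth flares 3 mm out all round over the top 7 mm. Home, a slide's shoulders rest on the collar's top, its origin 48 mm below this point, its faces towards +-y, either way round.
- filter_slide: Upright dark metal slab 8 mm thick (its x), 60 g, 86 mm high: a blade 36 mm wide (y), 48 mm high, with a round green-glass window (20 mm, bright ring, centre 32 mm up), and above it a head 56 mm wide, 38 mm high, its shoulders 10 mm out each side. Origin: centre of the blade's lower edge; z up. Stands in one pocket of the stand, 10 mm above the bench.
- blank_slide: Windowless blank slide of the same dark metal, in the other pocket of the stand: same blade, head only 18 mm high, total height 66 mm. Same origin and axes. To be left alone.
- stand: White plastic stand fixed to the bench, 56 (x) x 172 (y) x 26 mm high, with two pockets 16 mm deep, 9.5 (x) x 37.5 (y) mm, 40 mm either side of its centre along y. Origin: centre of its underside.
- lid (a joint): Opening angle of the grey sample-compartment lid, rad: 0 shut, growing as its front edge (away from the robot) rises; stop at 1.45. It weighs 250 g and has a closing spring: let go, it always falls shut; holding it takes about 2 N at the handle.
- lid_handle (a point): Middle of the lid's handle: a round aluminium bar 12 mm thick along y, 60 mm free between its two posts, its axis 30 mm above the lid's top. In the lid's frame it lies 98 mm in front of the hinge (x) and 43 mm above it (z). Axes turn with the lid: x from hinge to front edge, z out of the lid's top. The bar may turn in the fingers.
- lid_hinge (a point): Middle of the lid's hinge axis, at the lid's robot-side edge, 112 mm above the bench; the hinge axis is its y axis. The lid is 122 (x) x 112 (y) x 13 mm. Axes turn with the lid, as the handle's do.
- cuvette_rack: White cuvette rack with four clear cuvettes, 50 (x) x 110 (y) mm, 51 mm high over the cuvettes; loose bystander. Origin: centre of its underside.
- reagent_bottle: Amber bottle with a black cap, 60 mm across, 120 mm high; loose bystander. Origin: centre of its underside.
- beaker: Glass beaker, 68 mm across, 85 mm high; loose bystander. Origin: centre of its underside.

How it is judged:
By the outcome, as a careful person would: the job done as asked, in the order asked, and still so for the second after the job is handed in, while the arm keeps its last pose, push and grip.
It also fails if it takes over 64 s, if anything falls off the work surface, if the arm or the gripper's body presses on something with over 40 N, if the wrist force passes 120 N, or if a joint passes its speed limit or range.

## Working session

There is one attempt and no reset: what is moved stays moved. The work goes in short steps, Python scripts to look and compute and a shell command to move; the robot and the scene stay as the last step left them, time stands still between calls to the robot, and variables do not carry over. Pictures are saved under pics/ and viewed, at most 11 in all, crops included, and the job is handed in when it is done.

```bash
mkdir -p pics
cat > h.py <<'E'
import numpy as np, cv2
from rig import readout, imaging
from scipy.spatial.transform import Rotation as Ro
def snap(n,f):
    s=imaging.snapshot(n); cv2.imwrite(f'pics/{f}.png',cv2.cvtColor(s['pixels'],cv2.COLOR_RGB2BGR))
    np.savez(f'pics/{f}.npz',**s); return s
def world(s,u,v,z=None,plane=None):
    f=240/np.tan(np.radians(float(s['fovy']))/2)
    d=np.array([(u-s['cx'])/f,(v-s['cy'])/f,1.0]); R=s['R'];t=s['t']
    c=-R.T@t; w=R.T@d
    if plane is not None: return c+w*(plane-c[2])/w[2]
    if z is None: z=float(s['z_map'][int(v),int(u)])
    return c+w*z
def cloud(s):
    f=240/np.tan(np.radians(float(s['fovy']))/2)
    v,u=np.mgrid[:480,:640]; Z=s['z_map']
    P=np.stack([(u-s['cx'])/f*Z,(v-s['cy'])/f*Z,Z],-1)-s['t']
    W=P@s['R']; W[Z==0]=np.nan; return W
E
python3 - <<'E'
from h import *
for n in('scene','top'):
    s=snap(n,n+'0'); print(n,s['fovy'],s['cx'],s['cy'],-s['R'].T@s['t'])
o=readout.get_obs(); print(o['eef_pos'],Ro.from_rotvec(o['tcp_rot']).as_matrix().round(3),o['clock'])
E
```

```text
scene 52.65105416577029 320.2727748235941 247.45853299559155 [1.20746014 0.29343218 0.66400739]
top 44.234421051564354 322.96285160894166 235.86489963225506 [ 0.41335106 -0.0416386   1.48968672]
[0.18083197 0.49271928 0.30339731] [[-0.939  0.345 -0.001]
 [ 0.345  0.939 -0.001]
 [ 0.    -0.001 -1.   ]] 0.1
```

View pics/top0.png

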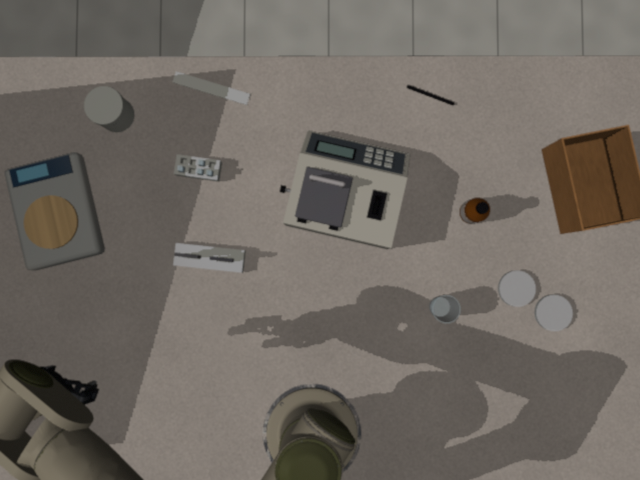

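View pics/scene0.png

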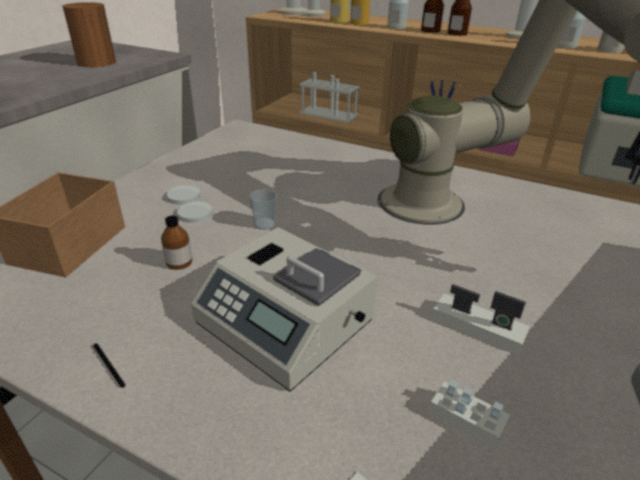

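The top view shows the stand near (209,257), the photometer near (350,190), the slot at (377,205) and the lid handle at (327,181). In the scene view the windowed slide is the right-hand (+y) one at (507,310).

Run:
```python
from h import *
s=dict(np.load('pics/top0.npz')); W=cloud(s)
def rect(m,name):
    P=W[m]; r=cv2.minAreaRect(P[:,:2].astype(np.float32)); print(name,len(P),np.array(r[0]).round(4),np.array(r[1]).round(4),round(r[2],2),'z',np.median(P[:,2]).round(4))
v,u=np.mgrid[:480,:640]
def box(a,b,c,d): return (u>=a)&(u<=b)&(v>=c)&(v<=d)
Z=W[...,2]
rect(box(165,255,235,280)&(Z>.018)&(Z<.034),'stand')
rect(box(165,255,235,280)&(Z>.088)&(Z<.11),'slide')
rect(box(165,255,235,280)&(Z>.066)&(Z<.083),'blank')
rect(box(275,420,125,255)&(Z>.1045)&(Z<.120),'deck')
rect(box(275,420,125,255)&(Z>.1195)&(Z<.135),'lid')
rect(box(275,420,125,255)&(Z>.145),'handle')
rect(box(165,230,145,190)&(Z>.03),'rack')
s2=dict(np.load('pics/scene0.npz'));W=cloud(s2);Z=W[...,2]
rect(box(425,540,280,350)&(Z>.020)&(Z<.034),'stand s')
rect(box(485,530,285,335)&(Z>.035),'slide s')
rect(box(440,484,280,320)&(Z>.035),'blank s')
rect(box(190,380,225,395)&(Z>.105)&(Z<.114),'deck s')
rect(box(190,380,225,395)&(Z>.145),'handle s')
# crops
t=cv2.imread('pics/top0.png'); a=cv2.resize(t[120:260,280:420],None,fx=4,fy=4,interpolation=cv2.INTER_CUBIC)
b=cv2.resize(t[230:285,165:260],None,fx=2.5,fy=2.5,interpolation=cv2.INTER_CUBIC)
c=np.zeros((560,800,3),np.uint8);c[:,:560]=a;c[:b.shape[0],560:560+b.shape[1]]=b[:,:240];cv2.imwrite('pics/crop0.png',c)
```

```text
stand 1371 [0.4381 0.2567] [0.1727 0.0559] 83.94 z 0.0264
slide 80 [0.4422 0.2963] [0.0561 0.0078] 84.06 z 0.0971
blank 88 [0.4369 0.2455] [0.1151 0.0079] 83.99 z 0.0759
deck 5759 [ 0.581  -0.0814] [0.2609 0.1891] 76.89 z 0.1109
lid 2311 [ 0.5637 -0.07  ] [0.199  0.1373] 78.67 z 0.1253
handle 197 [ 0.6114 -0.0377] [0.0825 0.0132] 77.41 z 0.1598
rack 502 [0.6631 0.2881] [0.1099 0.0502] 81.79 z 0.0341
stand s 1666 [0.4364 0.2567] [0.1722 0.0614] 83.85 z 0.026
slide s 806 [0.4419 0.2962] [0.0562 0.0129] 82.16 z 0.0734
blank s 468 [0.4325 0.2171] [0.0557 0.0142] 86.27 z 0.0629
deck s 5050 [ 0.5744 -0.0804] [0.2628 0.1839] 76.63 z 0.1096
handle s 308 [ 0.6114 -0.0358] [0.0818 0.0128] 76.92 z 0.1576
```

View pics/crop0.png

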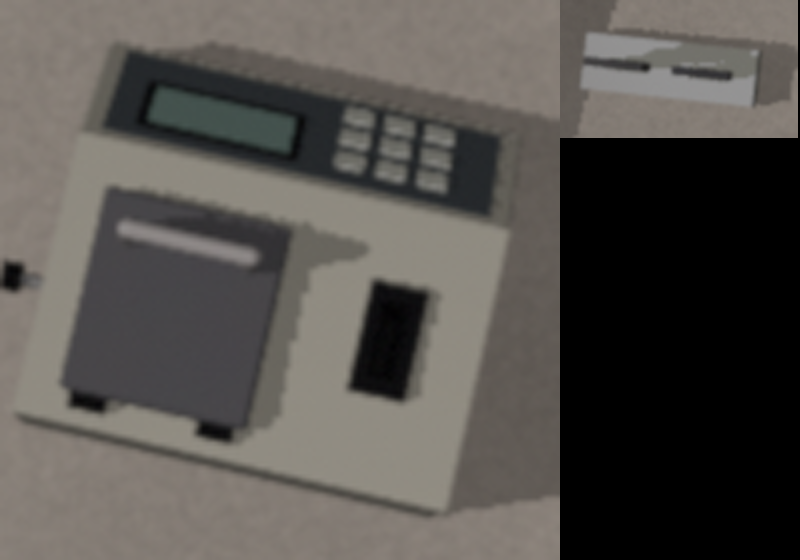

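```bash
cat >> h.py <<'E'
def go(p,ang):
    o=readout.get_obs(); R=Ro.from_rotvec(o['tcp_rot']).as_matrix()
    d=R.T@(np.array(p)-o['eef_pos'])/.025
    a=np.degrees(np.arctan2(R[1,1],R[0,1])); y=((a-ang+180)%360-180)/5
    print('t',o['clock'],'pos',np.round(o['eef_pos'],4),'ang',round(a,2),'z',R[:,2].round(4),'F',np.round(o['ft_force'],1),'gap',np.round(o['finger_gap'],3),np.round(o['finger_force'],1),'j',np.round(o['joint_positions'],2))
    print('SHIFT',d.round(3),'YAW',round(y,3))
E
python3 -m handwheel '[[[1,-6,-2,0,4],[1,-12.5,-3.8,0,8],[1,-12.5,-3.8,0,8],[1,-12.5,-3.8,0,8],[1,-12.5,-3.8,0,8],[1,-12.5,-3.8,0,8],[1,-12.5,-3.8,0,8],[1,-12.5,-3.8,0,8]]]' 40
python3 - <<'E'
from h import *
go([.4422,.2963,.25],-6.06)
s=dict(np.load('pics/top0.npz'))
# photometer fit: pixel-> world
print('slot px',world(s,377,204.5,plane=.116))
print('hinge edge deck R/L',world(s,389.6,248.4,plane=.11),world(s,283.7,223.4,plane=.11))
W=cloud(s);Z=W[...,2]
th=np.radians(-13.1);X=np.array([np.cos(th),np.sin(th)]);Y=np.array([-X[1],X[0]])
for h,n in(((.6114,-.0377),'h top'),((.6114,-.0358),'h scene')):
    h=np.array(h); print(n,'slot from handle',h-.024*X-.125*Y)
# deck extents along X,Y around
v,u=np.mgrid[:480,:640]; m=(u>275)&(u<420)&(v>125)&(v<255)
P=W[m&(Z>.1)&(Z<.13)][:,:2]; print('X min',np.percentile(P@X,[.1,1]),'Y',np.percentile(P@Y,[.2,99.8]))
yc=np.percentile(P@Y,[.2,99.8]).mean(); x0=np.percentile(P@X,.1)
print('slot from deck',(x0+.09)*X+(yc-.075)*Y)
E
```

```text
clock: 0.77
eef_pos: [0.4433, 0.2939, 0.3036]
tcp_rot: [-1.576, -2.717, 0.001]
ft_force: [0.1, 0.6, -0.1]
finger_gap: 0.995
finger_force: 0.0
t 0.7667 pos [0.4433 0.2939 0.3036] ang 29.76 z [-3.e-04 -4.e-04 -1.e+00] F [ 0.1  0.6 -0.1] gap 0.995 0.0 j [ 0.37  0.33  1.48 -0.    1.34 -0.15]
SHIFT [0.105 0.009 2.146] YAW 7.165
slot px [ 0.55945655 -0.15536994  0.116     ]
hinge edge deck R/L [ 0.45717138 -0.18487199  0.11      ] [0.51558876 0.06279751 0.11      ]
h top slot from handle [ 0.55969316 -0.15400736]
h scene slot from handle [ 0.55969316 -0.15210736]
X min [0.48988284 0.49118076] Y [-0.07711008  0.1817544 ]
slot from deck [ 0.55965199 -0.15351887]
```

```bash
python3 -m handwheel '[[[1,0.1,0,1,3],[1,0.1,0,2.1,7.17],[1,0.1,0,2.1,7.17],[1,0.1,0,2.1,7.17],[1,0.1,0,2.1,7.17],[1,0.1,0,2.1,7.17],[1,0.1,0,2.1,7.17],[1,0.1,0,2.1,7.17]]]'
python3 - <<'E'
from h import *
go([.4422,.2963,.136],-6.06)
s=snap('wrist','w1'); W=cloud(s);Z=W[...,2]
m=(Z>.088)&(Z<.105)&(abs(W[...,0]-.442)<.05)&(abs(W[...,1]-.296)<.05)
P=W[m];r=cv2.minAreaRect(P[:,:2].astype(np.float32)); print(r,len(P),np.median(P[:,2]))
E
```

```text
clock: 1.43
eef_pos: [0.4402, 0.2981, 0.2513]
tcp_rot: [-2.331, -2.106, 0.0]
ft_force: [-0.7, -0.0, 0.2]
finger_gap: 0.999
finger_force: 0.0
t 1.4333 pos [0.4402 0.2981 0.2513] ang -5.8 z [-2.e-04 -1.e-04 -1.e+00] F [-0.7 -0.   0.2] gap 0.999 0.0 j [ 0.37  0.37  1.56 -0.    1.21  0.48]
SHIFT [-0.065  0.087  4.612] YAW 0.053
((0.43857675790786743, 0.29644259810447693), (0.05618178844451904, 0.007987930439412594), 84.39986419677734) 882 0.09562149579495252
```

View pics/w1.png

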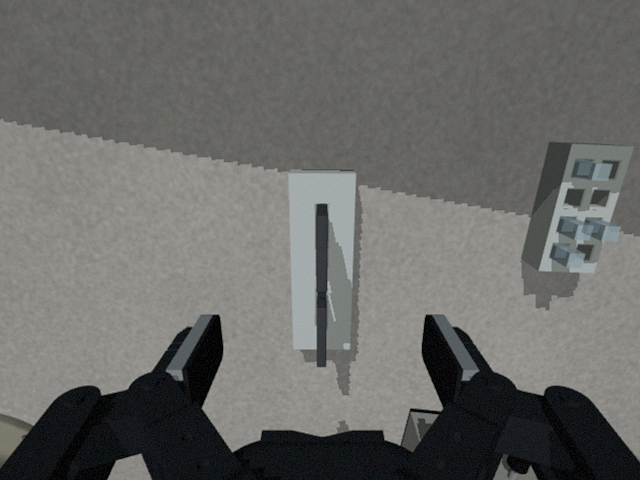

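The wrist view shows the slide edge-on at column 322, rows 204–290, centred between the pads (221 and 423). The blank lies below it at rows 292–366. I'll descend and check.

```bash
python3 -m handwheel '[[[1,-0.065,0.02,1,0],[1,-0.065,0.02,2,0],[1,-0.065,0.02,3,0],[1,-0.065,0.02,3.8,0],[1,-0.065,0.02,4.1,0],[1,-0.065,0.02,4.1,0],[1,-0.065,0.02,4.1,0]]]'
python3 - <<'E'
from h import *
go([.4405,.2965,.136],-6)
s=snap('wrist','w2'); W=cloud(s);Z=W[...,2]
m=(Z>.085)&(Z<.105)&(abs(W[...,0]-.442)<.02)&(abs(W[...,1]-.296)<.05)
P=W[m];r=cv2.minAreaRect(P[:,:2].astype(np.float32)); print(r,len(P),np.median(P[:,2]))
E
```

```text
clock: 2.07
eef_pos: [0.441, 0.2966, 0.1496]
tcp_rot: [2.334, 2.103, 0.001]
ft_force: [-0.3, -0.7, 0.5]
finger_gap: 1.005
finger_force: 0.0
t 2.0667 pos [0.441  0.2966 0.1496] ang -5.95 z [ 7.e-04  3.e-04 -1.e+00] F [-0.3 -0.7  0.5] gap 1.005 0.0 j [0.37 0.5  1.66 0.   0.98 0.48]
SHIFT [-0.008 -0.018  0.546] YAW 0.009
((0.4384557008743286, 0.29647356271743774), (0.056755565106868744, 0.00802386924624443), 84.06010437011719) 2461 0.09562909252816937
```

View pics/w2.png

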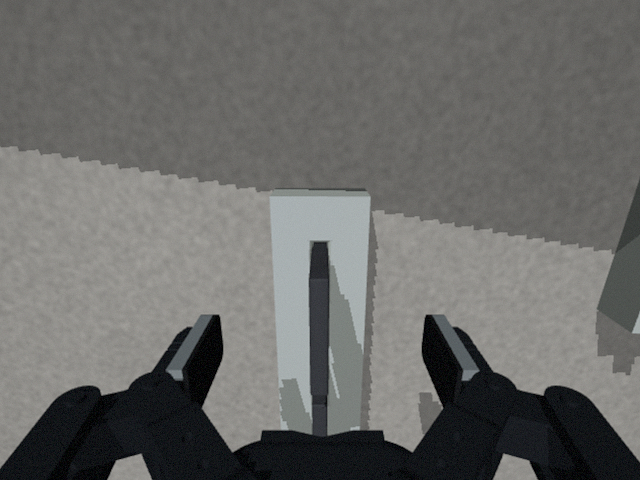

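Here the slide is at column 319, with the finger midpoint at 322, so it needs about 1 mm in −x. I'll finish the descent and close.

```bash
python3 -m handwheel '[[[1,0,-0.04,0.3,0],[1,0,-0.04,0.55,0],[1,0,-0.04,0.55,0],[0.3,0,-0.04,0.55,0],[0.05,0,-0.04,0.55,0],[0,0,-0.04,0.55,0],[0,0,-0.04,0.55,0],[0,0,-0.04,0.55,0]]]' 30
python3 -m handwheel '[[[0,0,0,0,0],[0,0,0,0,0],[0,0,0,0,0]]]' 40
python3 - <<'E'
from h import *
go([.4405,.2965,.136],-6)
E
```

```text
clock: 2.78
eef_pos: [0.4397, 0.2966, 0.1353]
tcp_rot: [2.335, 2.102, 0.0]
ft_force: [-0.7, -0.7, -0.0]
finger_gap: 0.295
finger_force: 0.0
clock: 3.03
eef_pos: [0.4397, 0.2966, 0.1353]
tcp_rot: [2.335, 2.102, 0.001]
ft_force: [-0.5, 0.2, 1.7]
finger_gap: 0.092
finger_force: 39.9
t 3.0333 pos [0.4397 0.2966 0.1353] ang -6.01 z [ 3.e-04  1.e-04 -1.e+00] F [-0.5  0.2  1.7] gap 0.092 39.9 j [0.37 0.52 1.68 0.   0.95 0.48]
SHIFT [-0.001  0.031 -0.027] YAW -0.001
```

Gripped: the gap is 7.8 mm and there is no side load. Lifting.

```bash
python3 -m handwheel '[[[0,0,0,-0.4,0],[0,0,0,-1,0],[0,0,0,-2,0],[0,0,0,-3,0],[0,0,0,-4.2,0],[0,0,0,-5.5,0],[0,0,0,-6.8,0],[0,0,0,-7.8,0]]]'
python3 - <<'E'
from h import *
go([.557,-.1537,.33],76.9)
E
```

```text
clock: 3.7
eef_pos: [0.4394, 0.2965, 0.3336]
tcp_rot: [2.334, 2.101, 0.004]
ft_force: [-0.1, -0.4, -0.8]
finger_gap: 0.089
finger_force: 39.5
t 3.7 pos [0.4394 0.2965 0.3336] ang -6.0 z [ 0.0024  0.001  -1.    ] F [-0.1 -0.4 -0.8] gap 0.089 39.5 j [0.37 0.3  1.43 0.   1.4  0.48]
SHIFT [-17.418   6.562   0.137] YAW -16.581
```

```bash
python3 -m handwheel '[[[0,-1,0.4,0,-1],[0,-2.2,0.8,0,-2],[0,-3.4,1.3,0,-3],[0,-4.6,1.7,0,-4],[0,-5.8,2.2,0,-5],[0,-7,2.6,0,-6],[0,-8.2,3.1,0,-7],[0,-9.2,3.5,0,-8]]]'
python3 - <<'E'
from h import *
go([.557,-.1537,.33],76.9)
E
```

```text
clock: 4.37
eef_pos: [0.5026, 0.0567, 0.3308]
tcp_rot: [1.47, 2.776, -0.0]
ft_force: [-0.2, 0.6, 0.2]
finger_gap: 0.087
finger_force: 39.5
t 4.3667 pos [0.5026 0.0567 0.3308] ang 34.2 z [ 3.e-04 -3.e-04 -1.e+00] F [-0.2  0.6  0.2] gap 0.087 39.5 j [-0.12  0.25  1.51 -0.    1.38 -0.72]
SHIFT [-8.184 -2.931  0.036] YAW -8.54
```

```bash
python3 -m handwheel '[[[0,-1,-0.4,0,-1],[0,-2.2,-0.8,0,-2.1],[0,-3.4,-1.2,0,-3.2],[0,-4.6,-1.6,0,-4.3],[0,-5.8,-2.1,0,-5.4],[0,-7,-2.5,0,-6.5],[0,-8,-2.8,0,-7.6],[0,-8.18,-2.93,0,-8.54]]]'
python3 -m handwheel '[[[0,0,0,0,0],[0,0,0,0,0],[0,0,0,0,0]]]'
python3 - <<'E'
from h import *
go([.557,-.1537,.255],76.9)
s=snap('wrist','w3')
E
```

```text
clock: 5.03
eef_pos: [0.5565, -0.1554, 0.3301]
tcp_rot: [-0.361, -3.121, 0.001]
ft_force: [-0.5, 0.3, -0.4]
finger_gap: 0.092
finger_force: 39.5
clock: 5.28
eef_pos: [0.556, -0.1509, 0.3306]
tcp_rot: [0.367, 3.12, 0.0]
ft_force: [1.0, -0.5, -0.6]
finger_gap: 0.085
finger_force: 39.5
t 5.2833 pos [ 0.556  -0.1509  0.3306] ang 76.6 z [ 2.e-04  1.e-04 -1.e+00] F [ 1.  -0.5 -0.6] gap 0.085 39.5 j [-0.47  0.41  1.29  0.    1.44 -1.81]
SHIFT [-0.063 -0.099  3.023] YAW -0.06
```

View pics/w3.png

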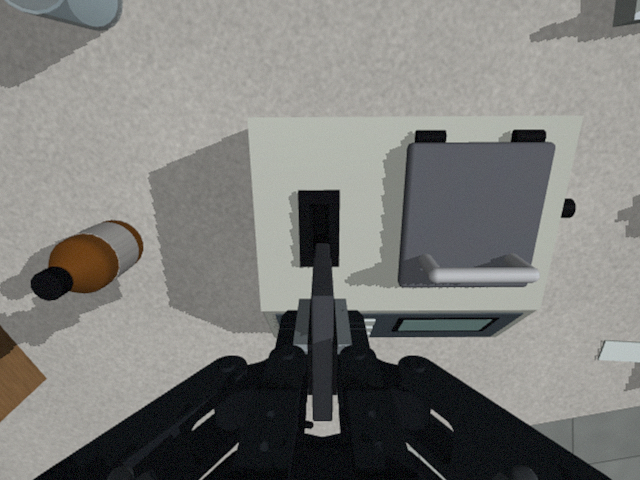

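The wrist view shows the collar at about (319,229), the held slide's lower end at (322,250), and the lid and handle clear to the right. I'll measure slide against slot in this one camera.

```bash
cat > m.py <<'E'
from h import *
def meas(f,zs):
    s=snap('wrist',f); o=readout.get_obs(); W=cloud(s);Z=W[...,2]; R=Ro.from_rotvec(o['tcp_rot']).as_matrix()
    L=(W-o['eef_pos'])@R   # tool frame
    print('pos',o['eef_pos'].round(4),'ang',np.degrees(np.arctan2(R[1,1],R[0,1])).round(2))
    g=s['pixels'].astype(int).sum(-1)
    v,u=np.mgrid[:480,:640]
    m=(zs[0]<Z)&(Z<zs[1])&(abs(L[...,0])<.05)&(abs(L[...,1])<.02)
    P=L[m]; r=cv2.minAreaRect(P[:,:2].astype(np.float32)); print('slide tool xy mm',len(P),np.array(r[0])*1e3,np.array(r[1])*1e3,r[2])
    print('  y pct',np.percentile(P[:,1],[2,50,98])*1e3,'x pct',np.percentile(P[:,0],[2,98])*1e3)
    m=(Z>.105)&(Z<.13)&(g<100)&(abs(L[...,0])<.07)&(abs(L[...,1])<.04)
    P=L[m]; r=cv2.minAreaRect(P[:,:2].astype(np.float32)); print('collar tool xy mm',len(P),np.array(r[0])*1e3,np.array(r[1])*1e3,r[2],'z',np.median(W[m][:,2]))
    print('  y pct',np.percentile(P[:,1],[1,99])*1e3,'xmax pct',np.percentile(P[:,0],[1,99])*1e3)
    m=(Z>.116)&(Z<.14)&(abs(L[...,1]-.125)<.07)&(abs(L[...,0])<.1)
    m=(Z>.145)&(Z<.175)&(L[...,1]>.06)&(L[...,1]<.2)&(abs(L[...,0])<.1)
    P=L[m]
    if len(P)>20: r=cv2.minAreaRect(P[:,:2].astype(np.float32)); print('handle tool',np.array(r[0])*1e3,np.array(r[1])*1e3,r[2])
    m=(Z>.10)&(Z<.116)&(g>300)&(abs(L[...,1])<.045)
    P=L[m]; print('deck back edge x',np.percentile(P[:,0],99.5)*1e3,'-> slot x',np.percentile(P[:,0],99.5)*1e3-90)
E
python3 -c "
from m import *
meas('w4',(.203,.25))"
```

```text
pos [ 0.5561 -0.1508  0.3305] ang 76.67
slide tool xy mm 196 [19.29162815 -0.49601309] [7.96753448 1.43005943] 89.27569580078125
  y pct [-4.13427699 -0.48298145  3.20992644] x pct [18.99732074 19.86766531]
collar tool xy mm 2116 [ 0.46323612 -3.58307734] [32.94228762 65.29624015] 89.69608306884766 z 0.11546672137755679
  y pct [-19.78731906  12.64317112] xmax pct [-31.43341106  32.93414658]
handle tool [-22.94224128 120.63385546] [12.10610941 82.31675625] 0.33564478158950806
deck back edge x 89.42124752189184 -> slot x -0.5787524781081572
```

```bash
python3 -m handwheel '[[[0,-0.03,-0.125,0.5,0],[0,-0.03,-0.125,1.2,0],[0,-0.03,-0.125,2,0],[0,-0.03,-0.125,2.7,0],[0,-0.03,-0.125,3,0],[0,-0.03,-0.125,3,0],[0,-0.03,-0.125,3,0],[0,-0.03,-0.125,3,0]]]'
python3 -c "
from m import *
go([.557,-.1537,.25],76.9)
meas('w5',(.13,.17))"
```

```text
clock: 6.05
eef_pos: [0.5566, -0.155, 0.2565]
tcp_rot: [0.364, 3.118, -0.001]
ft_force: [0.0, -0.2, -0.3]
finger_gap: 0.088
finger_force: 39.5
t 6.05 pos [ 0.5566 -0.155   0.2565] ang 76.7 z [ 0.0019 -0.001  -1.    ] F [ 0.  -0.2 -0.3] gap 0.088 39.5 j [-0.47  0.47  1.4  -0.    1.27 -1.81]
SHIFT [-0.004  0.054  0.26 ] YAW -0.04
pos [ 0.5566 -0.155   0.2565] ang 76.69
slide tool xy mm 196 [19.25054379 -0.4627239 ] [7.9650851  1.43305992] 89.2433853149414
  y pct [-4.09537502 -0.45098313  3.26548799] x pct [18.72990092 19.8208765 ]
collar tool xy mm 3305 [1.95665658 0.4544016 ] [33.36349502 65.44804573] 89.82977294921875 z 0.1155179708666323
  y pct [-15.95706049  16.70744345] xmax pct [-24.99951603  34.46163406]
handle tool [-21.47963829 124.83651936] [12.40653358 83.13827217] 0.1265266239643097
deck back edge x 91.17198647576193 -> slot x 1.1719864757619263
```

View pics/w5.png

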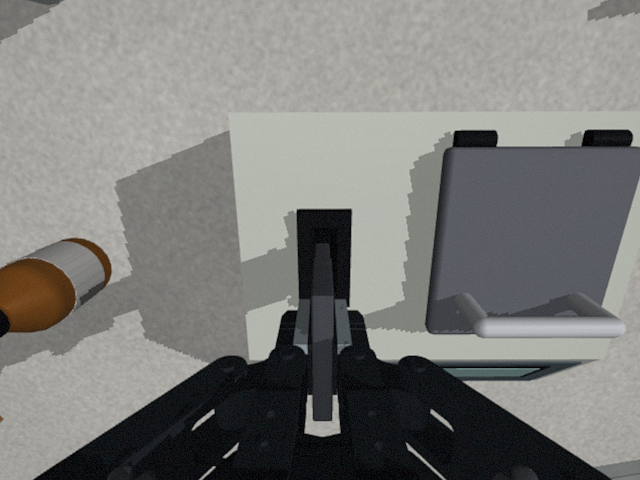

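The blade sits over the slot, which is dark at (324,232). A correction of about +0.9 mm in tool y and +0.5 mm in tool x is needed. Entering the flare.

```bash
python3 -m handwheel '[[[0,0.02,0.035,0,0],[0,0.02,0.035,0.2,0],[0,0.02,0.035,0.4,0],[0,0.02,0.035,0.6,0],[0,0.02,0.035,0.75,0],[0,0.02,0.035,0.87,0],[0,0.02,0.035,1.0,0],[0,0.02,0.035,1.0,0]]]'
python3 -c "
from m import *
go([.557,-.1537,.1933],76.9)"
```

```text
clock: 6.77
eef_pos: [0.5558, -0.154, 0.2294]
tcp_rot: [-0.364, -3.119, -0.001]
ft_force: [-0.1, 1.1, -1.2]
finger_gap: 0.087
finger_force: 39.5
t 6.7667 pos [ 0.5558 -0.154   0.2294] ang 76.69 z [-1.e-03  5.e-04 -1.e+00] F [-0.1  1.1 -1.2] gap 0.087 39.5 j [-0.47  0.49  1.44  0.    1.21 -1.81]
SHIFT [-0.047  0.022  1.443] YAW -0.042
```

No meaningful force, and the blade is about 12 mm in. Continuing.

```bash
python3 -m handwheel '[[[0,0,0,0.15,0],[0,0,0,0.3,0],[0,0,0,0.45,0],[0,0,0,0.6,0],[0,0,0,0.75,0],[0,0,0,0.9,0],[0,0,0,1.0,0],[0,0,0,1.1,0]]]'
python3 -c "
from m import *
go([.557,-.1537,.1933],76.9)"
```

```text
clock: 7.43
eef_pos: [0.5559, -0.154, 0.2023]
tcp_rot: [-0.364, -3.12, -0.0]
ft_force: [0.2, -0.1, -0.8]
finger_gap: 0.084
finger_force: 39.5
t 7.4333 pos [ 0.5559 -0.154   0.2023] ang 76.69 z [-2.e-04  1.e-04 -1.e+00] F [ 0.2 -0.1 -0.8] gap 0.084 39.5 j [-0.47  0.52  1.47 -0.    1.15 -1.81]
SHIFT [-0.04   0.024  0.359] YAW -0.041
```

```bash
python3 -m handwheel '[[[0,0,0,0.1,0],[0,0,0,0.2,0],[0,0,0,0.28,0],[0,0,0,0.34,0],[0,0,0,0.38,0],[0,0,0,0.42,0],[0,0,0,0.42,0],[0,0,0,0.42,0]]]'
python3 -c "
from m import *
go([.557,-.1537,.1933],76.9)"
```

```text
clock: 8.1
eef_pos: [0.5559, -0.154, 0.1932]
tcp_rot: [0.364, 3.12, -0.001]
ft_force: [-3.3, 2.3, 8.0]
finger_gap: 0.087
finger_force: 40.9
t 8.1 pos [ 0.5559 -0.154   0.1932] ang 76.7 z [ 4.e-04 -4.e-04 -1.e+00] F [-3.3  2.3  8. ] gap 0.087 40.9 j [-0.47  0.53  1.48 -0.    1.13 -1.81]
SHIFT [-0.039  0.023 -0.003] YAW -0.04
```

Contact at exactly the expected height. I'll push slightly to seat it, relax and release.

```bash
python3 -m handwheel '[[[0,0,0,0.04,0],[0,0,0,0.06,0],[0,0,0,0.06,0],[0,0,0,0.06,0]]]'
python3 -m handwheel '[[[0,0,0,-0.05,0],[0,0,0,-0.05,0],[0.3,0,0,-0.05,0],[0.45,0,0,-0.05,0],[0.45,0,0,-0.05,0],[0.45,0,0,-0.05,0],[0.45,0,0,-0.05,0]]]'
python3 -c "
from m import *
go([.557,-.1537,.33],76.9)"
```

```text
clock: 8.43
eef_pos: [0.5559, -0.1541, 0.1931]
tcp_rot: [0.363, 3.119, -0.001]
ft_force: [-8.1, 2.3, 18.3]
finger_gap: 0.087
finger_force: 42.7
clock: 9.02
eef_pos: [0.5559, -0.1541, 0.1917]
tcp_rot: [-0.364, -3.12, -0.0]
ft_force: [-0.3, -0.7, 0.4]
finger_gap: 0.446
finger_force: 0.0
t 9.0167 pos [ 0.5559 -0.1541  0.1917] ang 76.69 z [-2.e-04  1.e-04 -1.e+00] F [-0.3 -0.7  0.4] gap 0.446 0.0 j [-0.47  0.53  1.48  0.    1.13 -1.81]
SHIFT [-0.038  0.024 -5.532] YAW -0.041
```

```bash
python3 -m handwheel '[[[0.5,0,0,-0.5,0],[0.6,0,0,-1.2,0],[0.8,0,0,-2.2,0],[1,0,0,-3.2,0],[1,0,0,-4.2,0],[1,0,0,-5,0],[1,0,0,-5,0],[1,0,0,-5,0]]]'
python3 - <<'E'
from m import *
go([.607,-.0377,.30],-13.1)
s=snap('wrist','w6'); W=cloud(s);Z=W[...,2]
m=(Z>.135)&(Z<.17)&(np.hypot(W[...,0]-.5559,W[...,1]+.154)<.045)
P=W[m]; print('head top z',np.percentile(P[:,2],[50,95,99]),cv2.minAreaRect(P[P[:,2]>.148][:,:2].astype(np.float32)))
E
```

```text
clock: 9.68
eef_pos: [0.556, -0.1541, 0.3174]
tcp_rot: [0.364, 3.119, -0.001]
ft_force: [-0.2, -0.1, -0.9]
finger_gap: 0.999
finger_force: 0.0
t 9.6833 pos [ 0.556  -0.1541  0.3174] ang 76.69 z [ 1.5e-03 -7.0e-04 -1.0e+00] F [-0.2 -0.1 -0.9] gap 0.999 0.0 j [-0.47  0.42  1.31  0.    1.41 -1.81]
SHIFT [-0.911  5.     0.697] YAW 17.959
head top z [0.15343886 0.15461676 0.15509154] ((0.5539462566375732, -0.1541122943162918), (0.007902173325419426, 0.055605776607990265), 76.98062133789062)
```

View pics/w6.png

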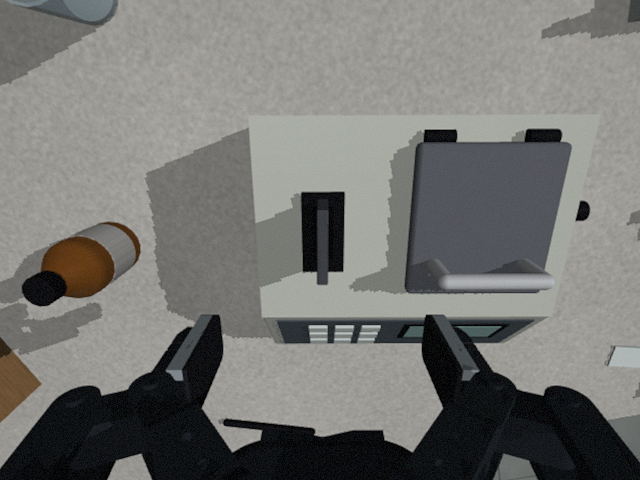

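The slide is home: its head top is at z ≈ 0.154 and it stands square in the collar at (323,235). Next, the handle.

```bash
python3 -m handwheel '[[[1,-0.2,0.7,0,1],[1,-0.4,1.6,0,2.3],[1,-0.5,2.6,0,3.6],[1,-0.7,3.6,0,4.9],[1,-0.9,4.5,0,6.2],[1,-0.91,5,0,7.5],[1,-0.91,5,0,8.8],[1,-0.91,5,0,10]]]'
python3 -m handwheel '[[[1,0,0,0,1],[1,0,0,0,2.3],[1,0,0,0,3.6],[1,0,0,0,4.9],[1,0,0,0,6.2],[1,0,0,0,7.5],[1,0,0,0,8],[1,0,0,0,8]]]'
cat > hm.py <<'E'
from m import *
def hmeas(f):
    go([.607,-.0377,.25],-13.1)
    o=readout.get_obs(); s=snap('wrist',f); W=cloud(s);Z=W[...,2]; R=Ro.from_rotvec(o['tcp_rot']).as_matrix()
    L=(W-o['eef_pos'])@R
    m=(Z>.150)&(Z<.175)&(np.hypot(W[...,0]-.607,W[...,1]+.0377)<.055)
    P=L[m]; r=cv2.minAreaRect(P[:,:2].astype(np.float32)); print('bar tool mm',len(P),np.array(r[0])*1e3,np.array(r[1])*1e3,r[2],'top z',np.percentile(W[m][:,2],[50,95]))
E
python3 -c "
from hm import *
hmeas('w7')"
```

```text
clock: 10.4
eef_pos: [0.6068, -0.0367, 0.3151]
tcp_rot: [-1.653, -2.668, 0.001]
ft_force: [-0.5, 0.1, -0.2]
finger_gap: 1.0
finger_force: 0.0
clock: 11.07
eef_pos: [0.6066, -0.0376, 0.3153]
tcp_rot: [-2.464, -1.946, 0.003]
ft_force: [-0.6, 0.2, 0.3]
finger_gap: 0.999
finger_force: 0.0
t 11.0667 pos [ 0.6066 -0.0376  0.3153] ang -13.4 z [-2.6e-03  7.0e-04 -1.0e+00] F [-0.6  0.2  0.3] gap 0.999 0.0 j [-0.25  0.49  1.21 -0.    1.44 -0.02]
SHIFT [1.000e-03 2.300e-02 2.612e+00] YAW -0.059
bar tool mm 1940 [0.91238692 1.77930808] [11.67199295 82.07805455] 89.33475494384766 top z [0.15923144 0.16091727]
```

```bash
python3 -m handwheel '[[[0.8,0.03,0.09,0.5,0],[0.6,0.03,0.09,1.2,0],[0.6,0.03,0.09,1.9,0],[0.6,0.03,0.09,2.5,0],[0.6,0.03,0.09,2.8,0],[0.6,0.03,0.09,2.8,0],[0.6,0.03,0.09,2.8,0]]]'
python3 -c "
from hm import *
hmeas('w8')"
```

```text
clock: 11.7
eef_pos: [0.6093, -0.0375, 0.247]
tcp_rot: [-2.463, -1.95, 0.0]
ft_force: [0.3, -0.7, 0.6]
finger_gap: 0.597
finger_force: 0.0
t 11.7 pos [ 0.6093 -0.0375  0.247 ] ang -13.26 z [-2.e-04  0.e+00 -1.e+00] F [ 0.3 -0.7  0.6] gap 0.597 0.0 j [-0.25  0.55  1.3  -0.    1.29 -0.02]
SHIFT [-0.03  -0.086 -0.119] YAW -0.033
bar tool mm 3432 [ 0.0687167  -1.09892944] [11.93735935 82.14192092] 89.55736541748047 top z [0.15928439 0.16081348]
```

View pics/w8.png

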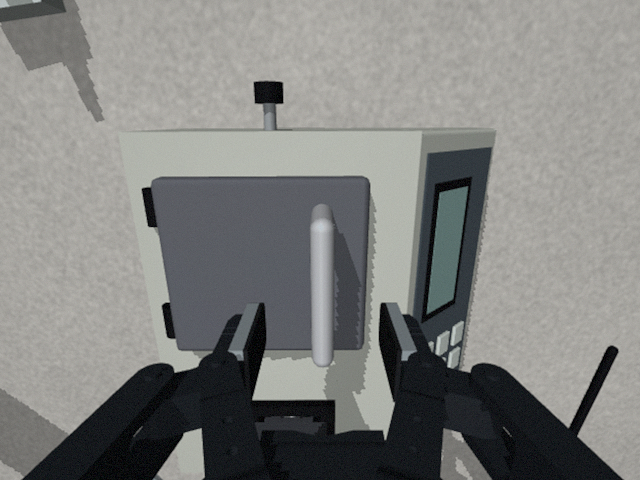

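The bar (column 322) is centred between the pads (265 and 381). Descending and gripping.

```bash
python3 -m handwheel '[[[0.6,0,0,0.5,0],[0.6,0,0,1,0],[0.6,0,0,1.36,0],[0.6,0,0,1.36,0],[0.3,0,0,1.36,0],[0,0,0,1.36,0],[0,0,0,1.36,0],[0,0,0,1.36,0]]]' 30
python3 -m handwheel '[[[0,0,0,0,0],[0,0,0,0,0],[0,0,0,0,0]]]' 40
python3 - <<'E'
from hm import *
go([.607,-.0377,.25],-13.1)
r=np.hypot(98,43);a0=np.arctan2(43,98)
for th in (5,10,15,20,25,30,35,40,45):
    a=a0+np.radians(th);print(th,'dy,dz units',((r*np.cos(a)-98)/25).round(3),(-(r*np.sin(a)-43)/25).round(3))
E
```

```text
clock: 12.42
eef_pos: [0.6094, -0.0375, 0.2137]
tcp_rot: [2.463, 1.949, 0.001]
ft_force: [-1.2, 0.1, 1.5]
finger_gap: 0.126
finger_force: 29.2
clock: 12.67
eef_pos: [0.6094, -0.0375, 0.2134]
tcp_rot: [2.463, 1.949, 0.001]
ft_force: [0.8, -0.2, 3.0]
finger_gap: 0.122
finger_force: 40.3
t 12.6667 pos [ 0.6094 -0.0375  0.2134] ang -13.31 z [ 1.2e-03 -3.0e-04 -1.0e+00] F [ 0.8 -0.2  3. ] gap 0.122 40.3 j [-0.25  0.58  1.34  0.    1.22 -0.02]
SHIFT [-0.03  -0.091 -1.464] YAW -0.041
5 dy,dz units -0.165 -0.335
10 dy,dz units -0.358 -0.655
15 dy,dz units -0.579 -0.956
20 dy,dz units -0.825 -1.237
25 dy,dz units -1.094 -1.496
30 dy,dz units -1.385 -1.73
35 dy,dz units -1.695 -1.937
40 dy,dz units -2.023 -2.117
45 dy,dz units -2.364 -2.268
```

```bash
python3 -m handwheel '[[[0,0,-0.08,-0.17,0],[0,0,-0.165,-0.335,0],[0,0,-0.26,-0.5,0],[0,0,-0.36,-0.655,0],[0,0,-0.47,-0.81,0],[0,0,-0.58,-0.956,0],[0,0,-0.58,-0.956,0],[0,0,-0.58,-0.956,0]]]'
cat > lid.py <<'E'
from hm import *
def lid(f,c='top'):
    o=readout.get_obs();print('F',o['ft_force'],'T',o['wrist_torque'],'gap',o['finger_gap'],o['finger_force'],o['eef_pos'],o['clock'])
    s=snap(c,f); W=cloud(s); th=np.radians(-13.1);X=np.array([np.cos(th),np.sin(th)]);Y=np.array([-X[1],X[0]])
    H=np.array([.6094,-.0375])-.098*X
    d=W[...,:2]-H; x=d@X; y=d@Y; z=W[...,2]
    g=s['pixels'].astype(int).sum(-1)
    m=(abs(y)<.05)&(x>.0)&(x<.14)&(z>.118)&(z<.32)&(g<330)
    P=np.stack([x[m],z[m]],1)
    # line through hinge: RANSAC on lid top plane 13 mm above hinge line
    best=max(((np.abs(-P[:,0]*np.sin(a)+(P[:,1]-.112)*np.cos(a)-.013)<.003).sum(),np.degrees(a)) for a in np.radians(np.arange(0,80,.5)))
    print('lid angle',best,len(P))
E
python3 -c "
from lid import *
lid('t1');lid('s1','scene')"
```

```text
clock: 13.33
eef_pos: [0.5961, -0.0344, 0.2377]
tcp_rot: [2.461, 1.947, 0.005]
ft_force: [7.6, -1.2, 0.8]
finger_gap: 0.116
finger_force: 39.7
F [ 7.5512101  -1.19956229  0.76485989] T [-0.25783572 -1.43826379  0.0107684 ] gap 0.11594768549985167 39.654622077941895 [ 0.59608842 -0.03440829  0.23766688] 13.3333
lid angle (np.int64(205), np.float64(14.0)) 419
F [ 6.83175163 -1.80865658  0.47489565] T [-0.31682843 -1.40777635  0.05722181] gap 0.12122306589729223 39.6594500541687 [ 0.59614811 -0.03442631  0.23757071] 13.3833
lid angle (np.int64(1196), np.float64(13.0)) 4182
```

```bash
python3 -m handwheel '[[[0,0,-0.12,-0.14,0],[0,0,-0.246,-0.281,0],[0,0,-0.38,-0.41,0],[0,0,-0.515,-0.54,0],[0,0,-0.66,-0.66,0],[0,0,-0.806,-0.774,0],[0,0,-0.806,-0.774,0],[0,0,-0.806,-0.774,0]]]'
python3 -c "
from lid import *
lid('t2');lid('s2','scene')"
```

```text
clock: 14.1
eef_pos: [0.5772, -0.03, 0.2583]
tcp_rot: [2.459, 1.944, 0.009]
ft_force: [9.2, -1.2, 7.0]
finger_gap: 0.123
finger_force: 39.9
F [ 9.18868024 -1.20349014  6.9895544 ] T [-0.27344115 -1.75200138  0.02544563] gap 0.12258393515479257 39.9155992269516 [ 0.57722181 -0.03001079  0.25834403] 14.1
lid angle (np.int64(267), np.float64(28.500000000000004)) 497
F [ 9.83794485 -1.78926834  6.69706685] T [-0.30082086 -1.76828746  0.0639923 ] gap 0.12040728569407046 39.921462535858154 [ 0.57726183 -0.03001068  0.25827737] 14.15
lid angle (np.int64(776), np.float64(27.0)) 3378
```

```bash
python3 -m handwheel '[[[0,0,-0.15,-0.11,0],[0,0,-0.31,-0.207,0],[0,0,-0.47,-0.3,0],[0,0,-0.638,-0.387,0],[0,0,-0.8,-0.465,0],[0,0,-0.979,-0.538,0],[0,0,-0.979,-0.538,0],[0,0,-0.979,-0.538,0]]]' 30
python3 -c "
from lid import *
lid('t3');lid('s3','scene')"
```

```text
clock: 14.87
eef_pos: [0.5541, -0.0246, 0.2736]
tcp_rot: [2.456, 1.942, 0.013]
ft_force: [10.5, -1.8, 16.7]
finger_gap: 0.12
finger_force: 39.6
F [10.47485351 -1.84854363 16.73338117] T [-0.39910044 -1.92895185  0.04086713] gap 0.12017734227263868 39.57997977733612 [ 0.55413995 -0.02460959  0.27355897] 14.8667
lid angle (np.int64(253), np.float64(42.5)) 368
F [10.99184949 -2.47401394 16.92782268] T [-0.41804973 -1.92671719  0.03688964] gap 0.11999444344201733 39.588035345077515 [ 0.55421136 -0.02463631  0.27354253] 14.9167
lid angle (np.int64(350), np.float64(56.5)) 2457
```

View pics/s3.png

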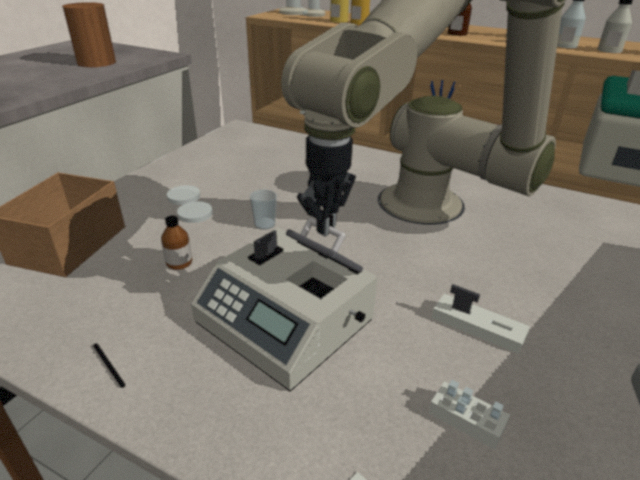

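The scene shows the lid open at (325,250), the filter slide in its slot at (265,247) and the blank still in the stand at (463,298). The tool feels about 20 N radially from the hinge, so I'll ease outward.

```bash
python3 -m handwheel '[[[0,0,0.03,-0.07,0],[0,0,0.05,-0.14,0],[0,0,0.05,-0.14,0],[0,0,0.05,-0.14,0]]]'
python3 - <<'E'
from lid import *
lid('t4');lid('w9','wrist')
W=cloud(dict(np.load('pics/t4.npz')))
th=np.radians(-13.1);X=np.array([np.cos(th),np.sin(th)]);Y=np.array([-X[1],X[0]])
H=np.array([.6094,-.0375])-.098*X
for n in('t4','w9'):
    s=dict(np.load(f'pics/{n}.npz'));W=cloud(s);d=W[...,:2]-H;x=d@X;y=d@Y;z=W[...,2]
    for a,b in((-.052,-.035),(.035,.052)):
        m=(y>a)&(y<b)&(x>0.01)&(x<.12)&(z>.12)&(z<.25)
        P=np.stack([x[m],z[m]],1)
        if len(P)<20: print(n,a,len(P));continue
        best=(0,)
        rng=np.random.default_rng(0)
        for _ in range(500):
            p,q=P[rng.choice(len(P),2,False)]
            if np.hypot(*(q-p))<.03: continue
            nn=np.array([-(q-p)[1],(q-p)[0]])/np.hypot(*(q-p)); k=np.abs((P-p)@nn)<.002
            if k.sum()>best[0]: best=(k.sum(),k)
        Q=P[best[1]]; u,sv,vt=np.linalg.svd(Q-Q.mean(0)); print(n,a,len(P),best[0],'slope',np.degrees(np.arctan(vt[0][1]/vt[0][0])).round(2),Q.mean(0).round(4))
E
```

```text
clock: 15.3
eef_pos: [0.5538, -0.0245, 0.2741]
tcp_rot: [2.461, 1.946, 0.004]
ft_force: [6.7, -1.9, 3.6]
finger_gap: 0.12
finger_force: 38.3
F [ 6.6619572  -1.854069    3.55632343] T [-0.35580444 -1.18272273 -0.00536624] gap 0.11998515531358572 38.313517570495605 [ 0.5538391  -0.02452658  0.27408854] 15.3
lid angle (np.int64(267), np.float64(42.5)) 383
F [ 5.05611396 -2.36671133  3.75608319] T [-0.37607558 -1.11830053  0.05235819] gap 0.12105530640273078 38.31398069858551 [ 0.55384105 -0.02450917  0.27411252] 15.35
lid angle (np.int64(17493), np.float64(43.0)) 61674
t4 -0.052 30 16 slope 43.76 [0.0417 0.1674]Traceback (most recent call last):
  File "<stdin>", line 19, in <module>
IndexError: tuple index out of range
```

View pics/w9.png

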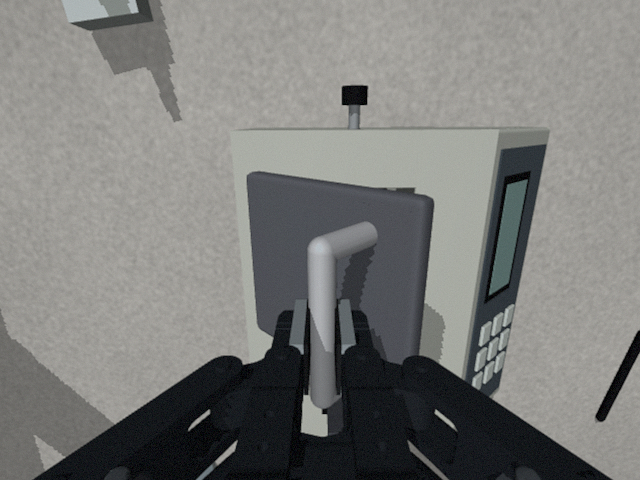

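The wrist view shows the bar firmly between the pads at (322,330) and the lid tilted. Force is now low and the lid is at about 43–44°; one small nudge towards 45°, then confirm.

```bash
python3 -m handwheel '[[[0,0,-0.04,-0.02,0],[0,0,-0.08,-0.03,0],[0,0,-0.08,-0.03,0],[0,0,-0.08,-0.03,0],[0,0,-0.08,-0.03,0],[0,0,-0.08,-0.03,0]]]'
python3 - <<'E'
from lid import *
lid('t5');lid('w10','wrist')
s=dict(np.load('pics/w10.npz'));W=cloud(s)
P=W[215:300,262:300].reshape(-1,3)
P=np.vstack([P,W[270:340,375:410].reshape(-1,3)])
P=P[np.isfinite(P).all(1)]; c=P.mean(0); n=np.linalg.svd(P-c,full_matrices=False)[2][2]; n*=np.sign(n[2])
print('tilt',np.degrees(np.arccos(n[2])),n,'resid mm',np.abs((P-c)@n).max()*1e3)
E
```

```text
clock: 15.9
eef_pos: [0.5519, -0.0241, 0.2751]
tcp_rot: [2.461, 1.946, 0.005]
ft_force: [6.2, -2.0, 5.3]
finger_gap: 0.118
finger_force: 38.2
F [ 6.15316623 -1.9820503   5.29599306] T [-0.41815145 -1.19010363  0.00282162] gap 0.118257726851281 38.22975397109985 [ 0.55193095 -0.02408142  0.27506169] 15.9
lid angle (np.int64(246), np.float64(44.0)) 335
F [ 4.43176946 -0.86341271  6.04157627] T [-0.39239544 -1.07639352  0.05245876] gap 0.1254221078838882 38.23006868362427 [ 0.55195136 -0.0240785   0.27504986] 15.95
lid angle (np.int64(17140), np.float64(44.0)) 60074
tilt 44.514817434052205 [-0.68344823  0.15630383  0.71306916] resid mm 34.93959283733405
```

The lid is at about 44.5° and held steady, so I'm handing in.

```bash
python3 -c "
from rig import workorder
print(workorder.finish_job())"
```

```text
the job is handed in; nothing more can be done
None
```

The filter slide is fully home in the photometer slot and released, the lid is held steady in the fingers at about 44°, nothing else was touched, and the job was handed in at about 16 s (limit 64 s).

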